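# Hang a pattern board between its neighbours on the rail rack

### The arm

A 6-joint arm with a two-finger parallel gripper is mounted at the origin on the work surface; the furniture and walls round the work are solid. World frame = base frame: x ahead of the robot, y to its left, z up, the work surface at z = 0. Lengths are in m, angles in rad, forces in N, time in s.
With the tool pointing down it reaches from about 0.35 to 0.875 m from the base axis. Payload 15.5 kg.
Tool frame: the origin (TCP) lies at the very end of the fingers, on their centre line; the grasp point (between the pads) lies 19 mm behind it; z points along the fingers, y is the line along which they close (so a half turn about z gives the same grasp; the last joint's range is limited). The gripper opens to 85 mm and grips with 20 to 120 N. Pads are 22 mm wide; open, the fingers measure 114 mm over their backs; the gripper's body (76 mm by 85 mm) begins 54 mm behind the grasp point. The pads swing forward as they close: fully open they stand 13 mm farther back than shut.
Start: joints at [1.032, 0.494, 1.345, -0, 1.302, -0.096], TCP at [0.268, 0.564, 0.231] pointing down, gripper open.
Joint ranges: [-2.91, 2.91], [-0.82, 2.16], [0.22, 2.67], [-1.22, 4.37], [0.12, 2.79], [-3.08, 3.08]. Speed limits (rad/s): [1.89, 1.89, 2.57, 3.01, 3.01, 3.01].

### API

Orientations are given as a unit quaternion [w, x, y, z].
In Python, from bench import robot, vision gives the robot as it stands.
- The arm moves only by the tool carry_out, never from a script. Its argument "steps" is a list that holds one entry, the list of rows, each a list of 7 numbers: the shift along the tool's x, y, z in cm, then the turn, a rotation vector about the tool's x, y, z in degrees, then the closure in counts, from 0 (fully open) to 255 (shut). A call has 1 to 8 rows; each row is the pose to reach, as a shift and turn from the pose commanded when the call began, along the tool's axes at that moment; what a row does not reach only later rows make up. A row lasts 1/12 s, in which the tool goes at most 41.7 mm and 7.16 degrees, less where a joint would pass 70% of its speed; a pose out of reach is approached as far as the arm can. A call with a gripper value outside its range is refused whole. The fingers move at their own pace and stop on an object; "newtons" is the grip in N (left out, the last holds). Time passes only in rows, so rows that repeat a pose let the fingers close. It gives the time, the measured TCP pose, the force, the opening and the grip force at its end, in the units of the state.
- robot.observe(): the state, without advancing time (a new reading comes with each control period).
- vision.get_image(name): name is "scene" or "top"; returns (picture, depth): 480x640x3 uint8, blue, green, red; 480x640 float32, m along the optical axis (not along the pixel's ray), 0 where there is no reading.
- vision.calibration(name): a dict with "vfov" (degrees; the focal length in pixels is half the picture's height over the tangent of half this angle, whatever the lens; pixels are square), "cx", "cy" (the principal point, pixels), "position" and "attitude" of the camera in the world. Camera axes: x right, y down, z forward; pixel columns grow to the right and rows downward; lengths in m; the calibration is good to about 2 mm. A picture is of the moment at which its call begins. calibration takes no time and is no camera call.
- robot.hand_in(): hands the job in; it is judged then, once.
The state is a dict: "time_s": time; "joint_pos": joint angles; "dq": joint speeds; "tau": joint torques, N m; "tcp_pos": TCP position; "tool_rot": TCP orientation; "contact_force": force on the tool from outside, world axes, zero at the start; "wrist_torque": the same for the moment, N m; "gripper_width": opening from 0.0 (shut) to 1.0 (fully open); "gripper_force": force on a finger pad.
Only numpy, scipy, OpenCV 4.12 (cv2) and the standard library are available. Lean on these libraries where they do the work, as an engineer would, in place of code of your own. Each camera call takes 0.05 s, during which the arm holds its last target. There are 200 camera calls.

### The job

Take the pattern board by its pull tab out of the wooden cradle and lower it upright into the narrow gap between the two middle boards on the rail rack, easing them gently apart, until both of its hooked arms rest on the two rails, and only then let go of it. Do not drop it, do not press hard on the rack or on the hanging boards, do not shove the neighbours along the rails or tip them over, and leave the bottle and the bench weight where they stand.

Things in the scene. Friction and masses are not known exactly. Their poses are not given: they have to be found in the camera images.
- pattern_center (a point): Centre (half-way up) of the loose pattern board, 98 mm above its foot, about 0.25 kg. Axes: x across its 12 mm thickness, y along its width, z up (same after a half turn). Plywood, 44 mm wide (y), lowest 18 mm tapering to a foot 4 mm thick. It stands loose in the cradle's slot, foot on its floor, and may lean a few hundredths of a rad. It may be listed a half turn from the rack's axes.
- pattern_tab (a point): Point to grip: in the pattern's pull tab, 178 mm above the foot, same axes as pattern_center. The tab is 30 mm wide (y), 12 mm thick (x; grip across this) and reaches from 108 to 196 mm above the foot. Below it a steel arm 96 mm long (y), 12 mm thick, 8 mm high, underside 100 mm above the foot; at each end a 14 mm long hook turns down, inner face 43 mm from the middle.
- cradle: Fixed slotted beech block 44 x 100 x 24 mm, origin at the centre of its underside, on the bench. Slot along its own y, 14 mm wide, floor 4 mm above the bench; the pattern's foot stands on that floor. A fixed drawer cabinet, 235 mm high, stands close behind, its near corner between cradle and rack at about x = 0.47, y = 0.17 m: carry the pattern round it on the robot's side.
- rack: Fixed rack, origin at the centre of its underside on the bench; x along the rails, y across them, z up. Wooden base 130 x 98 x 12 mm; posts 180 mm high at x = +-56, y = +-34 mm. Two level black rubber-sleeved rails, 10 mm in diameter, along x at y = +-34 mm, are clamped with their tops somewhere from 132 to 172 mm above the bench: this height is not measured, it must be seen or felt.
- rack_middle (a point): Middle of the rack, on its base (12 mm above the bench); same axes as the rack. The gap for the pattern is above it. Seated, the pattern's arm rests on both rails, its y along the rack's y, its middle at y = 0 (play +-4 mm), its foot 100 mm below the rail tops. The rails stay put under load; only the rubber gives, well under 1 mm.
- rack_end (a point): +x end of the rack, 56 mm from its middle, on its base. The hanging boards are 10 mm plywood, 48 mm wide, on 10 mm round cross-bars along y that lie on the rails (tops 10 mm above the rail tops), and reach 91 mm below the cross-bar tops. The middle two (hanger_a, hanger_b) can slide along the rails; those at x = -40 and +38 mm are fixed.
- hanger_a (a joint): Slide of the middle board on the rack's -x side, m, positive along the rack's +x. Its mid-plane is at rack x = -9.5 mm + value, so its inner face is at -4.5 mm + value. Slides along the rails against about 0.8 N of friction. Starts within 1.5 mm of 0.
- hanger_b (a joint): Slide of the middle board on the rack's +x side, m, positive along the rack's +x. Its mid-plane is at rack x = +9.5 mm + value, its inner face at +4.5 mm + value. Same friction. The gap between the inner faces is 6 to 12 mm at the start, no wider than the pattern, which must ease both apart.
- board_a (a joint): Lean of the board on hanger_a about its cross-bar, rad, 0 hanging plumb.
- board_b (a joint): Lean of the board on hanger_b about its cross-bar, rad, 0 hanging plumb.
- dye_bottle: Bystander: white plastic dropper bottle, 42 mm in diameter, 104 mm high, standing on the bench near the rack; origin at the centre of its underside.
- bench_weight: Bystander: grey round bench weight with a knob, 57 mm in diameter, 55 mm high, on the bench near the rack; origin at the centre of its underside.

How it is judged:
On the way, in this order (a step that is already met when the one before it is completed fails the run):
1. the pattern is lifted out of the cradle (contact force between the fingers and pattern above 1 N and height (world z) of pattern_center above 0.138 m and contact force between pattern and cradle below 0.05 N), for 0.1 s.
2. held upright, the pattern is down in the gap between the two middle boards (contact force between the fingers and pattern above 1 N and angle between pattern_center's own z axis and vertical below 0.15 rad and horizontal distance between pattern_center and rack below 0.014 m and height (world z) of pattern_center below 0.208 m), for 0.1 s.
3. still held, the pattern is set down on the rails (its weight begins to rest on at least one of them) (contact force between the fingers and pattern above 0.5 N and (contact force between pattern and rails_c0 above 0.3 N or contact force between pattern and rails_c5 above 0.3 N)), for 0.1 s.
At the end, for the whole second after the job is handed in: The pattern hangs released and at rest (under 0.02 m/s) in the gap between the two middle boards, both arms carried by the rails (at least 0.2 N on each), its middle within 12 mm of the rack's middle, square to the rails within 0.12 rad and upright within 0.1 rad (contact force between pattern and rails_c0 above 0.2 N and contact force between pattern and rails_c5 above 0.2 N and horizontal distance between pattern_center and rack below 0.012 m and angle between the y axis of pattern_center and the y axis of rack, either way round below 0.12 rad and angle between pattern_center's own z axis and vertical below 0.1 rad and height (world z) of pattern_center between 0.12 and 0.176 m and linear speed of pattern below 0.02 m/s and contact force between the fingers and pattern below 0.05 N); the robot touches nothing.
It fails at once if the pattern presses on the rack or the boards hanging on it with more than 25 N (contact force between pattern and rack above 25 N).
It fails at once if the robot presses on the rack or the boards hanging on it with more than 10 N (contact force between any of the fingers, the arm and rack above 10 N).
It fails at once if the pattern is dropped onto the rack (falls faster than 0.35 m/s in it) (horizontal distance between pattern_center and rack below 0.03 m and height (world z) of pattern_center below 0.24 m and linear speed of pattern above 0.35 m/s).
It fails at once if a neighbouring board is shoved more than 14 mm along the rails or tipped by more than 0.3 rad (value of joint any of hanger_a, hanger_b above 0.014 m or value of joint any of hanger_a, hanger_b below -0.014 m or value of joint any of board_a, board_b above 0.3 rad or value of joint any of board_a, board_b below -0.3 rad).
It fails at once if the bottle or the bench weight is moved more than 20 mm (distance of any of dye_bottle, bench_weight from where it was at the start of the episode above 0.02 m).
It also fails if it takes over 61 s, if anything falls off the work surface, if the arm or the gripper's body presses on something with over 40 N, if the wrist force passes 120 N, or if a joint passes its speed limit or range.

## Working session

There is one attempt and no reset: what is moved stays moved. The work goes in short steps, Python scripts to look and compute and a tool call to move; the robot and the scene stay as the last step left them, time stands still between calls to the robot, and variables do not carry over. Pictures are saved under pics/ and viewed, at most 10 in all, crops included, and the job is handed in when it is done.

Besides the shell and the picture viewer there is one more tool, called after "Emit:" as name(argument=value, ...), one argument or row to a line, values as JSON. carry_out: Moves the arm, as the interface text tells. Its arguments: {"type":"object","properties":{"steps":{"type":"array","items":{"type":"array","items":{"type":"array","items":{"type":"number"}}}},"newtons":{"type":"number"}},"required":["steps"]}

```bash
ls; mkdir -p pics
cat > h.py <<'E'
import numpy as np, cv2
from bench import robot, vision
from scipy.spatial.transform import Rotation as R
def cam(n):
    c=vision.calibration(n); q=c["attitude"]
    return c,R.from_quat([q[1],q[2],q[3],q[0]]).as_matrix(),np.array(c["position"])
def pts(n,d):
    c,M,p=cam(n); f=240/np.tan(np.radians(c["vfov"])/2)
    v,u=np.mgrid[0:480,0:640]
    P=np.stack([(u-c["cx"])/f*d,(v-c["cy"])/f*d,d],-1)
    W=P@M.T+p; W[d<=0]=np.nan
    return W
def pix(n,X):
    c,M,p=cam(n); f=240/np.tan(np.radians(c["vfov"])/2)
    q=(np.asarray(X)-p)@M
    return q[...,:2]/q[...,2:]*f+[c["cx"],c["cy"]]
def state():
    s=robot.observe(); q=s["tool_rot"]
    return s,np.array(s["tcp_pos"]),R.from_quat([q[1],q[2],q[3],q[0]])
E
python3 - <<'E'
from h import *
for n in("scene","top"):
    i,d=vision.get_image(n); cv2.imwrite(f"pics/{n}0.png",i); np.save(n+"0.npy",d); np.save(n+"0i.npy",i)
    print(n,vision.calibration(n),(d<=0).mean())
s,p,r=state(); print(s); print(r.as_matrix().round(3))
E
```

```text
pics
scene {'vfov': 52.565314059869394, 'cx': 319.88406523781873, 'cy': 240.68714122906803, 'position': array([ 0.09158166, -0.24025421,  0.78067852]), 'attitude': array([-0.33936201,  0.90072808, -0.2521186 ,  0.0997926 ])} 0.003994140625
top {'vfov': 48.09805249416919, 'cx': 320.90721964583247, 'cy': 236.60763007808012, 'position': array([0.341666  , 0.24037097, 0.96524541]), 'attitude': array([-0.00891187,  0.70983921, -0.70382471,  0.02607012])} 0.0040625
{'time_s': 0.1, 'joint_pos': array([ 1.03150253e+00,  4.94130276e-01,  1.34606965e+00, -2.92024198e-05,
        1.30252329e+00, -9.54908157e-02]), 'dq': array([-0.00062406, -0.0014499 , -0.00038646,  0.00033906, -0.00108241,
       -0.00113894]), 'tau': array([ 3.05581598e-03, -8.83556199e+01, -3.84564006e+01,  4.41748398e-05,
        5.05994103e-03, -2.38312793e-05]), 'tcp_pos': array([0.26818918, 0.56416564, 0.23075399]), 'tool_rot': array([-1.63045156e-04,  2.20081069e-01,  9.75481421e-01, -5.41440274e-04]), 'contact_force': array([ 0.09915156,  0.24945468, -0.42247708]), 'wrist_torque': array([-0.04308718, -0.00029547,  0.01048216]), 'gripper_force': 0.0, 'gripper_width': 0.9958929508568389}
[[-0.903  0.429 -0.001]
 [ 0.429  0.903 -0.001]
 [ 0.    -0.001 -1.   ]]
```

View pics/scene0.png

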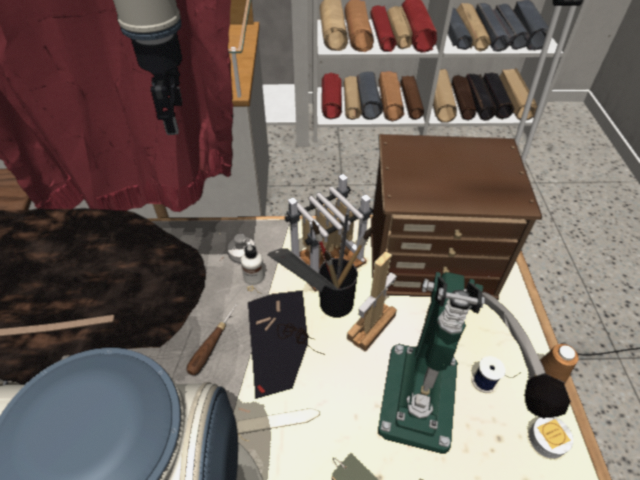

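View pics/top0.png

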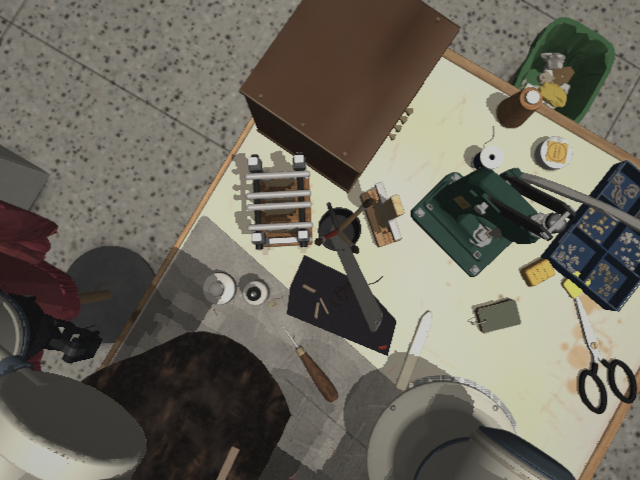

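The scene shows the rack near (330,225), the pattern in its cradle near (375,300) and the tool pot at (338,285). In the top view the rack is near (280,200), the cradle near (383,215), the pot at (340,230), the bottle at (255,292) and the weight at (219,289). Next: zoomed crops plus heights.

Run:
```python
from h import *
a=np.load("top0i.npy")[140:260,235:415]; b=np.load("scene0i.npy")[160:360,260:420]
a=cv2.resize(a,None,fx=4.4,fy=4.4,interpolation=cv2.INTER_CUBIC); b=cv2.resize(b,None,fx=3,fy=3,interpolation=cv2.INTER_CUBIC)
cv2.imwrite("pics/a.png",a);cv2.imwrite("pics/b.png",b)
W=pts("top",np.load("top0.npy"));S=pts("scene",np.load("scene0.npy"))
for u,v in[(254,160),(299,160),(258,240),(303,238),(250,176),(305,179),(250,195),(308,196),(250,206),(308,207),(397,204),(380,190),(340,235),(350,180),(300,120),(255,292),(219,289),(450,240)]: print("t",u,v,W[v,u].round(3))
for u,v in[(382,265),(375,310),(293,208),(343,185),(365,203)]: print("s",u,v,S[v,u].round(3))
```

```text
t 254 160 [0.493 0.321 0.179]
t 299 160 [0.493 0.255 0.182]
t 258 240 [0.375 0.313 0.18 ]
t 303 238 [0.378 0.248 0.181]
t 250 176 [0.473 0.329 0.155]
t 305 179 [0.491 0.247 0.013]
t 250 195 [0.444 0.328 0.156]
t 308 196 [0.461 0.241 0.012]
t 250 206 [0.427 0.329 0.152]
t 308 207 [0.427 0.241 0.153]
t 397 204 [0.427 0.113 0.2  ]
t 380 190 [0.459 0.126 0.113]
t 340 235 [0.388 0.189 0.098]
t 350 180 [0.474 0.174 0.118]
t 300 120 [0.538 0.253 0.236]
t 255 292 [0.294 0.325 0.087]
t 219 289 [0.297 0.389 0.053]
t 450 240 [ 0.385 -0.012  0.015]
s 382 265 [0.422 0.106 0.195]
s 375 310 [0.423 0.106 0.068]
s 293 208 [0.378 0.309 0.168]
s 343 185 [0.49  0.317 0.166]
s 365 203 [0.492 0.249 0.173]
```

View pics/a.png

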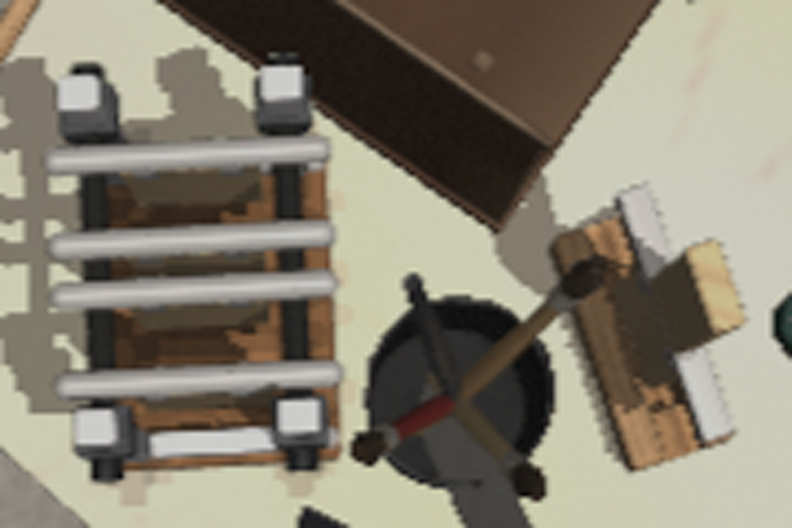

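View pics/b.png

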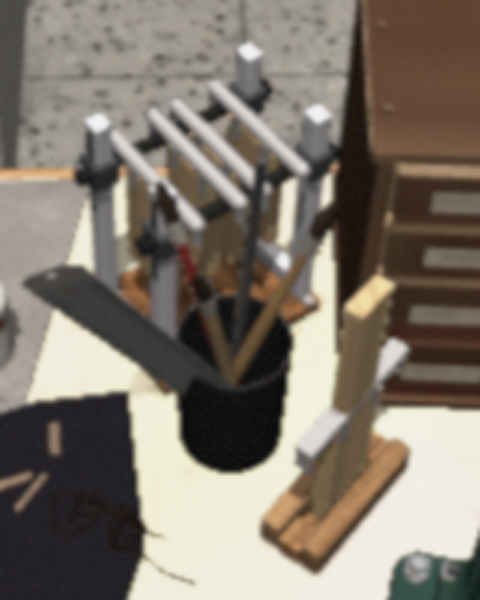

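Crop a shows post tops at the four corners, cross-bars and the tab top at crop (715,285); crop b shows tools sticking out of the pot between cradle and rack. Measuring now.

```bash
cat > m.py <<'E'
from h import *
W=pts("top",np.load("top0.npy"));S=pts("scene",np.load("scene0.npy"))
def comp(W,lo,hi,box,n):
    m=((W[...,2]>lo)&(W[...,2]<hi)&(W[...,0]>box[0])&(W[...,0]<box[1])&(W[...,1]>box[2])&(W[...,1]<box[3])).astype(np.uint8)
    k,l,st,ce=cv2.connectedComponentsWithStats(m)
    for i in range(1,k):
        if st[i,4]>=n:
            q=W[l==i]; r=cv2.minAreaRect(q[:,:2].astype(np.float32)*1000)
            print("  ",st[i,4],"med",np.median(q,0).round(4),"min",q.min(0).round(3),"max",q.max(0).round(3),"rect",np.round(r[0],1),np.round(r[1],1),round(r[2],1))
rb=(.34,.53,.22,.35)
print("posts top");comp(W,.172,.19,rb,8)
print("bars top");comp(W,.145,.165,rb,20)
print("rails");comp(W,.125,.148,rb,15)
print("base");comp(W,.006,.018,rb,30)
cb=(.34,.50,.06,.16)
for n,X in(("top",W),("scene",S)):
    print(n,"tab");comp(X,.188,.21,cb,15)
    print(n,"arm");comp(X,.100,.120,cb,15)
    print(n,"cradle");comp(X,.015,.032,cb,30)
print("pot and tools")
comp(S,.07,.4,(.3,.46,.14,.26),20);comp(W,.1,.4,(.3,.465,.14,.235),5);comp(S,.1,.4,(.3,.465,.14,.235),5)
print("bystanders");comp(W,.04,.12,(.25,.33,.29,.42),20)
E
python3 m.py
```

```text
posts top
   67 med [0.5172 0.2372 0.1803] min [0.505 0.221 0.172] max [0.529 0.256 0.19 ] rect [517.5 238.2] [43.2  1.1] 55.6
   77 med [0.4948 0.2561 0.1803] min [0.49  0.25  0.172] max [0.501 0.262 0.184] rect [495.5 256.1] [11.5 11.9] 1.0
   83 med [0.4906 0.3235 0.1799] min [0.485 0.317 0.172] max [0.497 0.33  0.184] rect [491.5 323.3] [11.4 12.9] 3.9
   77 med [0.3841 0.2491 0.1803] min [0.378 0.242 0.175] max [0.39  0.255 0.185] rect [384.2 248.5] [11.8 13.2] 1.3
   82 med [0.3792 0.3164 0.18  ] min [0.374 0.31  0.173] max [0.385 0.324 0.184] rect [379.3 316.9] [11.5 13.4] 0.9
bars top
   70 med [0.5176 0.2385 0.154 ] min [0.505 0.22  0.145] max [0.53  0.257 0.165] rect [517.6 238.4] [44.4  1. ] 56.5
   573 med [0.4757 0.2791 0.1535] min [0.454 0.24  0.145] max [0.504 0.338 0.165] rect [473.2 287.6] [40.4 96.3] 20.2
   80 med [0.4858 0.3194 0.1502] min [0.482 0.314 0.145] max [0.5   0.333 0.161] rect [491.  323.6] [18.1 18.6] 0.3
   917 med [0.4395 0.2862 0.154 ] min [0.413 0.236 0.145] max [0.461 0.336 0.16 ] rect [438.2 286.2] [38.  99.7] 9.8
   555 med [0.3972 0.2918 0.1534
[... 5320 characters left out ...]
9 0.2028 0.1568] min [0.401 0.192 0.1  ] max [0.429 0.216 0.212] rect [414.6 204.5] [34.9  9.3] 40.8
   345 med [0.3736 0.212  0.1744] min [0.357 0.167 0.1  ] max [0.387 0.232 0.21 ] rect [376.2 197.5] [65.8 27.6] 78.9
   289 med [0.4191 0.1655 0.1747] min [0.402 0.152 0.1  ] max [0.433 0.185 0.231] rect [416.8 168.8] [10.1 43.1] 39.5
   505 med [0.3268 0.1711 0.1625] min [0.3   0.154 0.1  ] max [0.374 0.186 0.239] rect [334.3 174. ] [76.7 20.1] 17.9
bystanders
   508 med [0.2932 0.3269 0.0654] min [0.271 0.308 0.041] max [0.313 0.35  0.106] rect [292.1 328.9] [40.4 40.5] 44.2
   173 med [0.2972 0.3949 0.0529] min [0.285 0.384 0.046] max [0.309 0.407 0.058] rect [296.9 395.1] [23.8 23.2] 0.8
```

Emit:
carry_out(
  steps=[
    [[0,0,-4,0,0,-5.5,0],[-1,-1,-8,0,0,-11,0],[-3,-3,-12,0,0,-17,60],[-5.5,-5.5,-15,0,0,-22.5,100],[-8,-8,-17,0,0,-28,140],[-10.5,-10.5,-17,0,0,-34,177],[-13,-13,-17,0,0,-40,177],[-15.5,-15.5,-17,0,0,-44.7,177]],
  ],
  newtons=40,
)

```text
time_s: 0.77
tcp_pos: [0.342, 0.356, 0.4018]
tool_rot: [0.0, -0.17, 0.985, 0.0]
contact_force: [0.5, 0.4, 0.1]
gripper_width: 0.304
gripper_force: 0.0
```

```bash
cat > go.py <<'E'
from h import *
import sys
def to(x,y,z,yaw):  # yaw of tool y axis, deg
    s,p,r=state(); t=np.radians(yaw)
    Y=np.array([np.cos(t),np.sin(t),0]);Z=np.array([0,0,-1.]);X=np.cross(Y,Z)
    T=R.from_matrix(np.stack([X,Y,Z],1))
    print("t",s["time_s"],"tcp",p.round(4),"F",np.round(s["contact_force"],1),"w",round(s["gripper_width"],3),"g",s["gripper_force"],"q",np.round(s["joint_pos"],2))
    print("shift cm",(r.inv().apply(np.array([x,y,z])-p)*100).round(2),"turn deg",np.degrees((r.inv()*T).as_rotvec()).round(2))
    M=r.as_matrix();print("yaw",np.degrees(np.arctan2(M[1,1],M[0,1])).round(2))
if __name__=="__main__": to(*map(float,sys.argv[1:]))
E
python3 go.py .4268 .1133 .30 109.2
python3 - <<'E'
from h import *
for n in("top","scene"):
    W=pts(n,np.load(n+"0.npy"))
    e=W-np.array([.4266,.1135,0]); t=np.radians(109.2)
    a=e[...,0]*np.cos(t)+e[...,1]*np.sin(t); b=e[...,0]*np.sin(t)-e[...,1]*np.cos(t)
    m=(abs(a)<.07)&(abs(b)<.07)&(W[...,2]>.15)&((abs(a)>.012)|(abs(b)>.02))
    h,_,_=np.histogram2d(a[m]*1000,b[m]*1000,bins=[range(-70,71,20)]*2)
    print(h.astype(int))
    k=m&(a<-.012); 
    if k.any(): print(W[k].min(0),W[k].max(0))
E
```

```text
t 0.7667 tcp [0.342  0.356  0.4018] F [0.5 0.4 0.1] w 0.304 g 0.0 q [ 0.68  0.17  1.37 -0.    1.6  -1.23]
shift cm [  0.17 -25.71  10.17] turn deg [0.01 0.05 0.41]
yaw 109.61
[[  0   0   0   0   0   0   0]
 [  0   0   0   0   0   0   0]
 [  0   0   0   0   0   0   0]
 [  0   0   0   0   0   0   0]
 [  0   0   0   0   0   0  21]
 [  0   0   0  10  87   0 171]
 [  0   0   0  30  29   0   5]]
[[  0   0   0   0   0   0   0]
 [  0   0   0   0   0   0   0]
 [  0   0   0   0   0   0   0]
 [  0   0   0   0   0   0   0]
 [  0   0   0   0   0   0  35]
 [  0   0   0  23 107   0 290]
 [  0   0   0  45  19   0   2]]
```

Emit:
carry_out(
  steps=[
    [[0,-3.5,0,0,0,0,177],[0,-7,0,0,0,0.4,177],[0.1,-11,0,0,0,0.4,177],[0.2,-15,0,0,0,0.4,177],[0.2,-19,0,0,0,0.4,177],[0.2,-22.5,2,0,0,0.4,177],[0.2,-25,5,0,0,0.4,177],[0.2,-25.7,8,0,0,0.4,177]],
  ],
)

```text
time_s: 1.43
tcp_pos: [0.4258, 0.1116, 0.3207]
tool_rot: [0.001, -0.163, 0.987, -0.0]
contact_force: [1.7, 0.4, -0.4]
gripper_width: 0.304
gripper_force: 0.0
```

```bash
python3 go.py .4268 .1133 .167 109.2
```

```text
t 1.4333 tcp [0.4258 0.1116 0.3207] F [ 1.7  0.4 -0.4] w 0.304 g 0.0 q [ 0.12  0.14  1.63 -0.    1.37 -1.78]
shift cm [-0.12  0.15 15.37] turn deg [-0.07  0.1  -0.48]
yaw 108.72
```

Emit:
carry_out(
  steps=[
    [[0,0,3,0,0,0,177],[0,0,6,0,0,0,177],[0,0,8,0,0,0,177],[0,0,9.4,0,0,0,177],[0,0,9.4,0,0,0,177],[0,0,9.4,0,0,0,177],[0,0,9.4,0,0,0,177]],
  ],
)

```text
time_s: 2.02
tcp_pos: [0.4252, 0.1148, 0.2281]
tool_rot: [0.001, -0.164, 0.986, -0.0]
contact_force: [-0.0, -1.2, 0.0]
gripper_width: 0.304
gripper_force: 0.0
```

```bash
python3 go.py .4268 .1133 .167 109.2
python3 - <<'E'
from h import *
i,d=vision.get_image("scene"); u,v=pix("scene",[.4266,.1135,.2]).astype(int); print(u,v)
cv2.imwrite("pics/g.png",cv2.resize(i[v-80:v+80,u-90:u+90],None,fx=3.5,fy=3.5,interpolation=cv2.INTER_CUBIC))
E
```

```text
t 2.0167 tcp [0.4252 0.1148 0.2281] F [-0.  -1.2  0. ] w 0.304 g 0.0 q [ 0.13  0.24  1.78 -0.    1.12 -1.77]
shift cm [-0.1  -0.19  6.11] turn deg [-0.01  0.06 -0.32]
yaw 108.88
382 258
```

View pics/g.png

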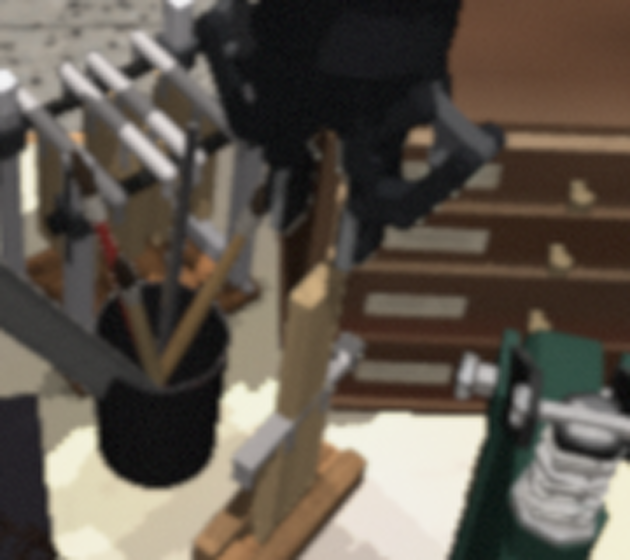

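Fingers sit above the tab at crop (315,200) and the tab top is at (310,285). The pot's brush handle at (265,190) is close to the left finger, so I'll check where its tip is.

Run:
```python
from h import *
for n in("top","scene"):
    W=pts(n,np.load(n+"0.npy"))
    e=W-np.array([.4266,.1135,0]); t=np.radians(109.2)
    a=e[...,0]*np.cos(t)+e[...,1]*np.sin(t); b=e[...,0]*np.sin(t)-e[...,1]*np.cos(t)
    for z in(.15,.17,.19,.2,.21,.22,.23):
        m=(abs(a)<.09)&(abs(b)<.04)&(W[...,2]>z)&(W[...,2]<z+.01)&(a>.015)
        if m.sum()>3: print(n,z,m.sum(),"a",(np.percentile(a[m],[3,50,97])*1000).round(),"b",(np.percentile(b[m],[3,50,97])*1000).round())
```

```text
top 0.15 22 a [57. 60. 89.] b [-29.   7.  16.]
top 0.17 35 a [51. 76. 88.] b [-37.   8.  21.]
top 0.19 20 a [47. 51. 80.] b [-40.   9.  16.]
top 0.2 20 a [45. 48. 51.] b [ 9. 13. 17.]
top 0.21 28 a [39. 45. 47.] b [10. 13. 20.]
top 0.22 42 a [36. 41. 44.] b [11. 15. 20.]
scene 0.15 48 a [53. 76. 89.] b [-34.   8.  20.]
scene 0.17 31 a [48. 55. 89.] b [-37.  10.  24.]
scene 0.19 31 a [42. 47. 90.] b [-39.  10.  26.]
scene 0.2 28 a [38. 42. 49.] b [10. 11. 15.]
scene 0.21 34 a [36. 41. 47.] b [ 9. 12. 16.]
scene 0.22 32 a [36. 38. 43.] b [11. 14. 19.]
```

Emit:
carry_out(
  steps=[
    [[-0.3,-0.1,0,0,0,-0.3,177],[-0.6,-0.2,0,0,0,-0.3,177],[-0.6,-0.2,0,0,0,-0.3,177],[-0.6,-0.2,0,0,0,-0.3,177]],
  ],
)

```text
time_s: 2.4
tcp_pos: [0.4314, 0.1147, 0.2275]
tool_rot: [0.0, -0.167, 0.986, -0.0]
contact_force: [0.1, -0.1, -0.1]
gripper_width: 0.305
gripper_force: 0.0
```

```bash
python3 go.py .4192 .1107 .170 109.2
```

```text
t 2.4 tcp [0.4314 0.1147 0.2275] F [ 0.1 -0.1 -0.1] w 0.305 g 0.0 q [ 0.13  0.25  1.77 -0.    1.12 -1.78]
shift cm [1.29 0.02 5.75] turn deg [-0.01  0.03 -0.03]
yaw 109.17
```

Emit:
carry_out(
  steps=[
    [[0.7,0,0,0,0,0,177],[1.3,0,0,0,0,0,177],[1.3,0,0,0,0,0,177],[1.3,0,1.5,0,0,0,177],[1.3,0,3,0,0,0,177],[1.3,0,4.5,0,0,0,177],[1.3,0,5.7,0,0,0,177],[1.3,0,5.7,0,0,0,177]],
  ],
)

```text
time_s: 3.07
tcp_pos: [0.4175, 0.1102, 0.1687]
tool_rot: [-0.002, -0.166, 0.986, 0.0]
contact_force: [-0.8, 0.3, -0.8]
gripper_width: 0.308
gripper_force: 0.0
```

Emit:
carry_out(
  steps=[
    [[0,0,0,0,0,0,190],[0,0,0,0,0,0,205],[0,0,0,0,0,0,220],[0,0,0,0,0,0,235],[0,0,0,0,0,0,245],[0,0,0,0,0,0,245],[0,0,0,0,0,0,245],[0,0,0,0,0,0,245]],
  ],
  newtons=50,
)

```text
time_s: 3.73
tcp_pos: [0.4193, 0.1105, 0.1711]
tool_rot: [0.001, -0.167, 0.986, -0.0]
contact_force: [-0.4, -0.3, 7.3]
gripper_width: 0.132
gripper_force: 48.8
```

```bash
python3 go.py .4192 .1107 .170 109.2
```

```text
t 3.7333 tcp [0.4193 0.1105 0.1711] F [-0.4 -0.3  7.3] w 0.132 g 48.76852869987488 q [ 0.12  0.31  1.87  0.    0.95 -1.79]
shift cm [0.   0.02 0.11] turn deg [-0.02  0.09 -0.03]
yaw 109.17
```

Emit:
carry_out(
  steps=[
    [[0,0,-0.5,0,0,0,245],[0,0,-1.5,0,0,0,245],[0,0,-3,0,0,0,245],[0,0,-5,0,0,0,245],[0,0,-7,0,0,0,245],[0,0,-9,0,0,0,245],[0,0,-11,0,0,0,245],[0,0,-13,0,0,0,245]],
  ],
  newtons=60,
)

```text
time_s: 4.4
tcp_pos: [0.4183, 0.1104, 0.3018]
tool_rot: [0.0, -0.167, 0.986, -0.0]
contact_force: [1.1, -0.4, -3.9]
gripper_width: 0.129
gripper_force: 58.4
```

Emit:
carry_out(
  steps=[
    [[0,0,-2,0,0,0,245],[0,0,-4,0,0,0,245],[0,0,-6,0,0,0,245],[0,0,-8,0,0,0,245],[0,0,-10,0,0,0,245],[0,0,-12,0,0,0,245],[0,0,-13,0,0,0,245],[0,0,-13,0,0,0,245]],
  ],
)

```text
time_s: 5.07
tcp_pos: [0.4191, 0.1105, 0.4328]
tool_rot: [0.002, -0.167, 0.986, -0.0]
contact_force: [-1.3, -0.3, -3.2]
gripper_width: 0.127
gripper_force: 58.5
```

```bash
cat > pat.py <<'E'
from h import *
# pattern pose from both cameras near tcp: tab top surface and arm
s,p,r=state(); tz=p[2]
for n in("scene","top"):
    i,d=vision.get_image(n); cv2.imwrite(f"pics/{n}_l.png",i); W=pts(n,d)
    near=np.hypot(W[...,0]-p[0],W[...,1]-p[1])<.08
    for nm,lo,hi in(("arm",tz-.085,tz-.05),("low",tz-.165,tz-.09)):
        m=near&(W[...,2]>lo)&(W[...,2]<hi); q=W[m]
        if len(q)<20: print(n,nm,len(q)); continue
        rr=cv2.minAreaRect(q[:,:2].astype(np.float32)*1000)
        print(n,nm,len(q),"z",q[:,2].min().round(4),q[:,2].max().round(4),np.median(q[:,2]).round(4),"rect",np.round(rr,1) if 0 else (np.round(rr[0],1),np.round(rr[1],1),round(rr[2],1)))
E
python3 go.py .438 .2864 .43 183.7; python3 pat.py
```

```text
t 5.0667 tcp [0.4191 0.1105 0.4328] F [-1.3 -0.3 -3.2] w 0.127 g 58.52110505104065 q [ 0.12  0.06  1.43 -0.    1.65 -1.79]
shift cm [-7.56 16.    0.29] turn deg [ -0.18   0.15 -74.53]
yaw 109.17
scene arm 811 z 0.3478 0.3828 0.3722 rect (array([426.9, 113.2]), array([97., 13.]), 19.5)
scene low 756 z 0.2686 0.3427 0.3114 rect (array([426.5, 113.2]), array([45. , 12.9]), 19.1)
top arm 691 z 0.3482 0.3757 0.3723 rect (array([426.6, 113.4]), array([96. , 12.7]), 19.4)
top low 78 z 0.2845 0.3427 0.3156 rect (array([423.6, 117.9]), array([44.5,  9.6]), 31.3)
```

```bash
python3 go.py .4385 .2782 .433 183.7
```

```text
t 5.1667 tcp [0.4184 0.1104 0.4301] F [-1.3  0.2 -3. ] w 0.127 g 58.516623973846436 q [ 0.12  0.06  1.43 -0.    1.65 -1.79]
shift cm [-7.41 15.19 -0.29] turn deg [ -0.     0.   -74.53]
yaw 109.17
```

Emit:
carry_out(
  steps=[
    [[-0.3,0.6,0,0,0,-4,245],[-1,2,0,0,0,-10,245],[-1.8,3.8,0,0,0,-16,245],[-2.6,5.6,0,0,0,-22,245],[-3.4,7.4,0,0,0,-28,245],[-4.2,9.2,0,0,0,-34,245],[-4.8,10.6,0,0,0,-39,245],[-5.2,11.4,0,0,0,-42,245]],
  ],
)

```text
time_s: 5.83
tcp_pos: [0.4298, 0.2365, 0.4289]
tool_rot: [-0.001, -0.511, 0.859, 0.0]
contact_force: [0.5, 0.9, -3.0]
gripper_width: 0.126
gripper_force: 58.7
```

```bash
python3 go.py .4385 .2782 .433 183.7
```

```text
t 5.8333 tcp [0.4298 0.2365 0.4289] F [ 0.5  0.9 -3. ] w 0.126 g 58.652780055999756 q [ 0.38  0.16  1.32  0.    1.67 -2.26]
shift cm [-4.08  1.23 -0.42] turn deg [  0.12  -0.06 -32.17]
yaw 151.53
```

Emit:
carry_out(
  steps=[
    [[-0.7,0.2,0,0,0,-5,245],[-1.5,0.5,0,0,0,-11,245],[-2.4,0.7,0,0,0,-18,245],[-3.2,1,0,0,0,-24,245],[-3.8,1.1,0,0,0,-29,245],[-4.1,1.2,-0.2,0,0,-32,245],[-4.1,1.2,-0.2,0,0,-32,245],[-4.1,1.2,-0.2,0,0,-32,245]],
  ],
)

```text
time_s: 6.5
tcp_pos: [0.4394, 0.2767, 0.4313]
tool_rot: [0.001, 0.726, -0.688, -0.0]
contact_force: [0.4, 0.1, -3.0]
gripper_width: 0.125
gripper_force: 58.6
```

Emit:
carry_out(
  steps=[
    [[0,0,0,0,0,0,245],[0,0,0,0,0,0,245],[0,0,0,0,0,0,245],[0,0,0,0,0,0,245]],
  ],
)

```text
time_s: 6.83
tcp_pos: [0.4397, 0.2767, 0.4322]
tool_rot: [0.0, 0.726, -0.688, -0.0]
contact_force: [0.5, -0.1, -2.3]
gripper_width: 0.128
gripper_force: 58.6
```

```bash
python3 go.py .4385 .2782 .36 183.7; python3 pat.py; python3 go.py .4385 .2782 .36 183.7
```

```text
t 6.8333 tcp [0.4397 0.2767 0.4322] F [ 0.5 -0.1 -2.3] w 0.128 g 58.62123370170593 q [ 0.45  0.2   1.25 -0.    1.68 -2.75]
shift cm [-0.16  0.11  7.22] turn deg [ 0.   -0.   -0.58]
yaw -176.88
scene arm 736 z 0.3474 0.382 0.3689 rect (array([438.2, 284.7]), array([13.8, 96.7]), 3.8)
scene low 775 z 0.2673 0.3422 0.3094 rect (array([434.5, 284.3]), array([13. , 45.8]), 14.7)
top arm 297 z 0.3486 0.3759 0.3731 rect (array([437.8, 285.1]), array([11.6, 95.6]), 3.9)
top low 45 z 0.2882 0.3418 0.3162 rect (array([437. , 264.2]), array([ 5.1, 11.8]), 58.4)
t 6.9333 tcp [0.4397 0.2768 0.4323] F [ 0.   0.1 -2.8] w 0.132 g 58.62094044685364 q [ 0.45  0.2   1.25  0.    1.68 -2.75]
shift cm [-0.15  0.11  7.23] turn deg [-0.    0.   -0.55]
yaw -176.85
```

Emit:
carry_out(
  steps=[
    [[-0.15,0,0.5,0,0,0,245],[-0.15,0,2,0,0,0,245],[-0.15,0,4,0,0,0,245],[-0.15,0,6,0,0,0,245],[-0.15,0,7.5,0,0,0,245],[-0.15,0,8.5,0,0,0,245],[-0.15,0,8.5,0,0,0,245],[-0.15,0,8.5,0,0,0,245]],
  ],
)

```text
time_s: 7.6
tcp_pos: [0.4396, 0.2784, 0.3474]
tool_rot: [0.0, 0.726, -0.687, -0.0]
contact_force: [-0.5, 0.1, -2.5]
gripper_width: 0.131
gripper_force: 58.6
```

```bash
python3 go.py .4385 .2782 .312 183.7; python3 pat.py
python3 - <<'E'
from h import *
i=cv2.imread("pics/scene_l.png"); u,v=pix("scene",[.438,.286,.16]).astype(int); print(u,v)
cv2.imwrite("pics/s2.png",cv2.resize(i[v-60:v+50,u-60:u+70],None,fx=5,fy=5,interpolation=cv2.INTER_CUBIC))
E
```

```text
t 7.6 tcp [0.4396 0.2784 0.3474] F [-0.5  0.1 -2.5] w 0.131 g 58.60281765460968 q [ 0.45  0.25  1.42  0.    1.48 -2.75]
shift cm [0.02 0.11 3.54] turn deg [ 0.02 -0.01 -0.53]
yaw -176.83
scene arm 599 z 0.2625 0.2974 0.2854 rect (array([438.2, 287.1]), array([14.2, 97.6]), 3.2)
scene low 670 z 0.1825 0.2573 0.2204 rect (array([436.8, 247.7]), array([87.8, 85.7]), 49.0)
top arm 85 z 0.2705 0.2917 0.2893 rect (array([437. , 246.2]), array([ 9.9, 20.7]), 39.0)
top low 89 z 0.1824 0.2488 0.206 rect (array([408.8, 262. ]), array([112.5,  64.3]), 89.0)
328 206
```

View pics/s2.png

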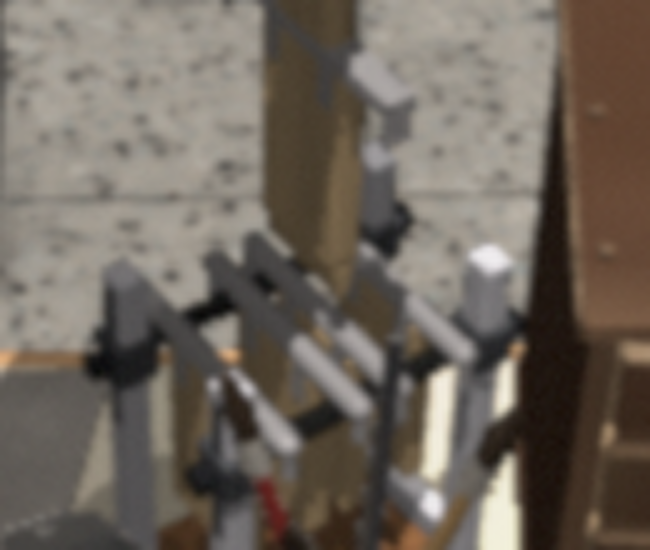

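The foot hangs just above the two middle cross-bars (crop (310,300)). I'll check it against the bars in one frame.

Run:
```python
from h import *
t=np.radians(3.7);ex=np.array([np.cos(t),np.sin(t)]);ey=np.array([-ex[1],ex[0]])
for n in("scene","top"):
    i,d=vision.get_image(n);W=pts(n,d);e=W[...,:2]-np.array([.4374,.2863]);u=e@ex*1000;v=e@ey*1000;z=W[...,2]*1000
    for lo,hi in((177,184),(184,190),(190,196),(196,202),(210,240)):
        m=(abs(u)<25)&(abs(v)<26)&(z>lo)&(z<hi)
        if m.sum()>5: print(n,"pat",lo,m.sum(),"u",np.percentile(u[m],[2,20,50,80,98]).round(1),"v",v[m].min().round(),v[m].max().round())
    m=(abs(u)<20)&(abs(v)<46)&(z>152)&(z<160)
    print(n,"bars u hist",np.histogram(u[m],range(-20,21,2))[0])
    for lo,hi in((-20,0),(0,20)):
        k=m&(u>lo)&(u<hi);print("  ridge",np.median(u[k]).round(1),np.percentile(z[k],90).round(1),k.sum())
```

```text
scene pat 177 7 u [0.4 0.5 0.6 0.8 1. ] v -19.0 17.0
scene pat 184 31 u [-2.3 -1.1 -0.6  1.1  5. ] v -20.0 21.0
scene pat 190 33 u [-3.1 -2.3 -1.4 -0.   5.1] v -21.0 21.0
scene pat 196 38 u [-4.2 -3.7 -3.  -1.1  5.2] v -22.0 22.0
scene pat 210 273 u [-5.  -4.  -3.4 -0.9  6.6] v -23.0 22.0
scene bars u hist [ 0  0  0 30 53 47 30 29 13  0  0  5 41 42 37 26 12  0  0  0]
  ridge -9.1 156.4 202
  ridge 7.8 156.0 163
top pat 210 15 u [-4.7 -4.6 -4.4 -4.3 -4.2] v -21.0 -14.0
top bars u hist [ 0  0  0 26 43 49 48 39  1  0  0  2 20 24 23 17  8  0  0  0]
  ridge -8.8 156.3 206
  ridge 8.1 156.6 94
```

Emit:
carry_out(
  steps=[
    [[0,0.04,0,0,0,0,245],[0,0.08,0.4,0,0,0,245],[0,0.08,1,0,0,0,245],[0,0.08,1.6,0,0,0,245],[0,0.08,2.2,0,0,0,245],[0,0.08,2.7,0,0,0,245],[0,0.08,3.2,0,0,0,245],[0,0.08,3.4,0,0,0,245]],
  ],
)

```text
time_s: 8.47
tcp_pos: [0.4386, 0.2782, 0.3123]
tool_rot: [0.001, 0.726, -0.687, -0.0]
contact_force: [0.1, 0.1, -3.1]
gripper_width: 0.125
gripper_force: 58.7
```

Emit:
carry_out(
  steps=[
    [[0,0,0.3,0,0,0,245],[0,0,0.6,0,0,0,245],[0,0,0.9,0,0,0,245],[0,0,1.2,0,0,0,245],[0,0,1.2,0,0,0,245]],
  ],
)

```text
time_s: 8.88
tcp_pos: [0.4387, 0.2783, 0.3008]
tool_rot: [0.0, 0.726, -0.687, -0.0]
contact_force: [1.1, 0.3, -2.9]
gripper_width: 0.13
gripper_force: 58.6
```

```bash
cat > bars.py <<'E'
from h import *
t=np.radians(3.7);ex=np.array([np.cos(t),np.sin(t)]);ey=np.array([-ex[1],ex[0]])
for n in("scene","top"):
    i,d=vision.get_image(n);W=pts(n,d);e=W[...,:2]-np.array([.4374,.2863]);u=e@ex*1000;v=e@ey*1000;z=W[...,2]*1000
    m=(abs(u)<28)&(abs(v)>25)&(abs(v)<46)&(z>151)&(z<160)
    print(n,"bars u",np.histogram(u[m],range(-28,29,2))[0])
E
python3 go.py .4385 .2782 .212 183.7; python3 bars.py
```

```text
t 8.8833 tcp [0.4387 0.2783 0.3008] F [ 1.1  0.3 -2.9] w 0.13 g 58.584246039390564 q [ 0.45  0.28  1.5  -0.    1.36 -2.75]
shift cm [0.01 0.02 8.88] turn deg [ 0.02 -0.01 -0.53]
yaw -176.83
scene bars u [ 0  0  0  0  0  0 21 23 24 15 10  0  0  0  0  0  0 15  5  5  4  5  0  0
  0  0  0  0]
top bars u [ 0  0  0  0  0  0 29 40 33 30 22  1  0  0  0  0  0  0  0  0  0  0  0  0
  0  0  0  0]
```

Emit:
carry_out(
  steps=[
    [[0,0,0.4,0,0,0,245],[0,0,0.8,0,0,0,245],[0,0,1.2,0,0,0,245],[0,0,1.6,0,0,0,245],[0,0,2,0,0,0,245],[0,0,2.4,0,0,0,245],[0,0,2.8,0,0,0,245],[0,0,3.2,0,0,0,245]],
  ],
)

```text
time_s: 9.65
tcp_pos: [0.4389, 0.2783, 0.2688]
tool_rot: [0.0, 0.726, -0.687, 0.0]
contact_force: [1.1, 0.6, -2.5]
gripper_width: 0.127
gripper_force: 58.7
```

Emit:
carry_out(
  steps=[
    [[0,0,0.5,0,0,0,245],[0,0,1,0,0,0,245],[0,0,1.5,0,0,0,245],[0,0,2,0,0,0,245],[0,0,2.5,0,0,0,245],[0,0,3,0,0,0,245],[0,0,3.5,0,0,0,245],[0,0,3.8,0,0,0,245]],
  ],
)

```text
time_s: 10.32
tcp_pos: [0.4387, 0.2783, 0.2305]
tool_rot: [0.0, 0.726, -0.687, -0.0]
contact_force: [0.9, 0.2, -2.6]
gripper_width: 0.129
gripper_force: 58.7
```

```bash
python3 go.py .4385 .2782 .212 183.7; python3 pat.py; python3 bars.py
```

```text
t 10.3167 tcp [0.4387 0.2783 0.2305] F [ 0.9  0.2 -2.6] w 0.129 g 58.66570472717285 q [ 0.45  0.35  1.6  -0.    1.19 -2.75]
shift cm [0.01 0.02 1.85] turn deg [ 0.03 -0.01 -0.53]
yaw -176.83
scene arm 1793 z 0.1455 0.1805 0.1554 rect (array([438.1, 269.4]), array([144.5, 130.5]), 5.5)
scene low 1539 z 0.0656 0.1405 0.1011 rect (array([437.9, 267.9]), array([143.1, 135.8]), 4.5)
top arm 711 z 0.1455 0.1805 0.1541 rect (array([397.7, 265.3]), array([ 68.9, 132.7]), 14.4)
top low 132 z 0.0659 0.1405 0.0954 rect (array([398.6, 254.9]), array([ 58.3, 115.6]), 3.8)
scene bars u [ 0  0  0  0  0  2 24 21 21 16 11  3  4  3  0  0  0  0  0  1  3  2  0  0
  0  0  0  0]
top bars u [ 0  0  0  0  0  1 15 15 14  8  5  0  0  0  0  0  0  0  0  0  0  0  0  0
  0  0  0  0]
```

Emit:
carry_out(
  steps=[
    [[0,0,0.2,0,0,0,245],[0,0,0.4,0,0,0,245],[0,0,0.6,0,0,0,245],[0,0,0.8,0,0,0,245],[0,0,1,0,0,0,245],[0,0,1.2,0,0,0,245],[0,0,1.3,0,0,0,245],[0,0,1.4,0,0,0,245]],
  ],
)

```text
time_s: 11.18
tcp_pos: [0.4388, 0.2783, 0.2171]
tool_rot: [0.0, 0.726, -0.687, -0.0]
contact_force: [-0.2, 0.5, -2.5]
gripper_width: 0.127
gripper_force: 58.7
```

Emit:
carry_out(
  steps=[
    [[0,0,0.05,0,0,0,245],[0,0,0.1,0,0,0,245],[0,0,0.15,0,0,0,245],[0,0,0.2,0,0,0,245],[0,0,0.2,0,0,0,245]],
  ],
)

```text
time_s: 11.6
tcp_pos: [0.4388, 0.2783, 0.2152]
tool_rot: [0.0, 0.726, -0.687, -0.0]
contact_force: [0.8, -0.1, -3.2]
gripper_width: 0.129
gripper_force: 58.7
```

Emit:
carry_out(
  steps=[
    [[0,0,0.03,0,0,0,245],[0,0,0.06,0,0,0,245],[0,0,0.1,0,0,0,245],[0,0,0.1,0,0,0,245]],
  ],
)

```text
time_s: 11.93
tcp_pos: [0.4388, 0.2783, 0.2142]
tool_rot: [0.0, 0.726, -0.687, -0.0]
contact_force: [-0.5, -0.3, -2.5]
gripper_width: 0.127
gripper_force: 58.7
```

Emit:
carry_out(
  steps=[
    [[0,0,0.03,0,0,0,245],[0,0,0.06,0,0,0,245],[0,0,0.1,0,0,0,245],[0,0,0.1,0,0,0,245]],
  ],
)

```text
time_s: 12.27
tcp_pos: [0.4388, 0.2783, 0.2132]
tool_rot: [0.0, 0.726, -0.687, -0.0]
contact_force: [0.0, 0.6, -4.5]
gripper_width: 0.131
gripper_force: 58.7
```

Emit:
carry_out(
  steps=[
    [[0,0,0.03,0,0,0,245],[0,0,0.05,0,0,0,245],[0,0,0.05,0,0,0,245],[0,0,0.05,0,0,0,245]],
  ],
)

```text
time_s: 12.6
tcp_pos: [0.4388, 0.2784, 0.2128]
tool_rot: [0.0, 0.726, -0.687, -0.0]
contact_force: [0.8, -0.6, -3.6]
gripper_width: 0.129
gripper_force: 58.7
```

Emit:
carry_out(
  steps=[
    [[0,0,0.03,0,0,0,245],[0,0,0.05,0,0,0,245],[0,0,0.05,0,0,0,245],[0,0,0.05,0,0,0,245]],
  ],
)

```text
time_s: 12.93
tcp_pos: [0.4388, 0.2783, 0.2123]
tool_rot: [0.0, 0.726, -0.687, 0.0]
contact_force: [-0.0, 0.3, -2.9]
gripper_width: 0.125
gripper_force: 58.7
```

Emit:
carry_out(
  steps=[
    [[0,0,0.03,0,0,0,245],[0,0,0.05,0,0,0,245],[0,0,0.05,0,0,0,245],[0,0,0.05,0,0,0,245]],
  ],
)

```text
time_s: 13.27
tcp_pos: [0.4389, 0.2784, 0.212]
tool_rot: [-0.0, 0.726, -0.687, 0.0]
contact_force: [-0.6, -1.3, 2.4]
gripper_width: 0.128
gripper_force: 59.5
```

Emit:
carry_out(
  steps=[
    [[0,0,0.03,0,0,0,245],[0,0,0.05,0,0,0,245],[0,0,0.05,0,0,0,245],[0,0,0.05,0,0,0,245]],
  ],
)

```text
time_s: 13.6
tcp_pos: [0.439, 0.2784, 0.2119]
tool_rot: [-0.0, 0.726, -0.687, 0.0]
contact_force: [-2.2, -2.2, 10.6]
gripper_width: 0.129
gripper_force: 60.7
```

Emit:
carry_out(
  steps=[
    [[0,0,-0.03,0,0,0,245],[0,0,-0.03,0,0,0,245],[0,0,-0.03,0,0,0,245],[0,0,-0.03,0,0,0,245]],
  ],
  newtons=30,
)

```text
time_s: 13.93
tcp_pos: [0.439, 0.2784, 0.2119]
tool_rot: [-0.0, 0.726, -0.687, 0.0]
contact_force: [-1.9, -1.0, 7.3]
gripper_width: 0.128
gripper_force: 60.0
```

```bash
python3 bars.py
python3 - <<'E'
from h import *
i,d=vision.get_image("scene"); u,v=pix("scene",[.438,.286,.16]).astype(int)
cv2.imwrite("pics/s3.png",cv2.resize(i[v-60:v+50,u-60:u+70],None,fx=5,fy=5,interpolation=cv2.INTER_CUBIC))
E
```

```text
scene bars u [ 0  0  0  0  0  1 30 20 19 15 12 16 17 18 15 15 15 12 11 10  8  3  0  0
  0  0  0  0]
top bars u [ 0  0  0  0  0  3 14 13  8  5  3  4  1  0  0  0  0  0  0  0  0  0  0  0
  0  0  0  0]
```

View pics/s3.png

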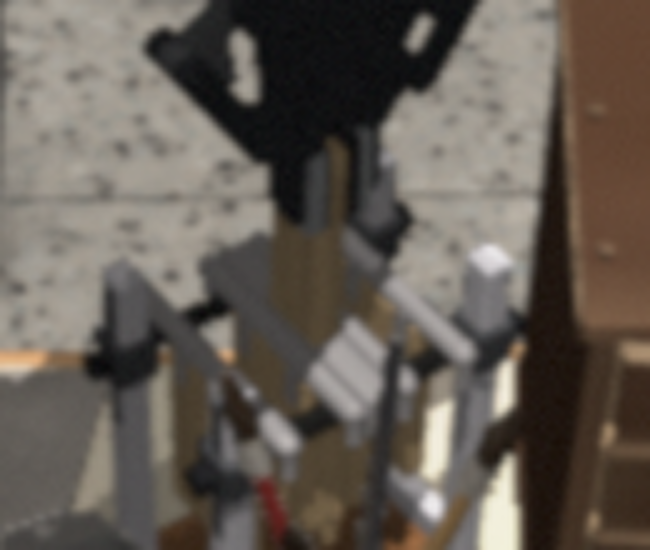

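The arm lies level between the two middle cross-bars at crop (345,370), its hooks over the rails. Releasing slowly.

Emit:
carry_out(
  steps=[
    [[0,0,0,0,0,0,228],[0,0,0,0,0,0,222],[0,0,0,0,0,0,216],[0,0,0,0,0,0,208],[0,0,0,0,0,0,200],[0,0,0,0,0,0,190],[0,0,0,0,0,0,177],[0,0,0,0,0,0,177]],
  ],
  newtons=20,
)

```text
time_s: 14.75
tcp_pos: [0.4388, 0.2784, 0.2116]
tool_rot: [-0.0, 0.726, -0.687, 0.0]
contact_force: [-0.3, 0.6, -0.3]
gripper_width: 0.307
gripper_force: 0.0
```

Emit:
carry_out(
  steps=[
    [[0,0,-0.5,0,0,0,177],[0,0,-1,0,0,0,177],[0,0,-2,0,0,0,177],[0,0,-3.5,0,0,0,177],[0,0,-5,0,0,0,177],[0,0,-7,0,0,0,177],[0,0,-9,0,0,0,177],[0,0,-11,0,0,0,177]],
  ],
)

```text
time_s: 15.42
tcp_pos: [0.4387, 0.2783, 0.3236]
tool_rot: [-0.0, 0.726, -0.687, 0.0]
contact_force: [-0.8, -0.3, -0.8]
gripper_width: 0.306
gripper_force: 0.0
```

Emit:
carry_out(
  steps=[
    [[0,0,-2,0,0,0,177],[0,0,-2,0,0,0,177],[0,0,-2,0,0,0,177],[0,0,-2,0,0,0,177]],
  ],
)

```text
time_s: 15.75
tcp_pos: [0.4386, 0.2783, 0.3417]
tool_rot: [-0.0, 0.726, -0.687, 0.0]
contact_force: [-1.0, 0.7, 0.1]
gripper_width: 0.305
gripper_force: 0.0
```

Run:
```python
from h import *
t=np.radians(3.7);ex=np.array([np.cos(t),np.sin(t)]);ey=np.array([-ex[1],ex[0]])
s,p,r=state();print(s["time_s"],p,s["contact_force"])
for n in("scene","top"):
    i,d=vision.get_image(n);W=pts(n,d);e=W[...,:2]-np.array([.4374,.2863]);u=e@ex*1000;v=e@ey*1000;z=W[...,2]*1000
    for nm,lo,hi in(("tab top",232,246),("tab",175,228),("arm",148,156)):
        m=(abs(u)<(25 if nm!="arm" else 5))&(abs(v)<55)&(z>lo)&(z<hi)
        if m.sum()>5:
            q=cv2.minAreaRect(np.stack([u[m],v[m]],1).astype(np.float32));print(n,nm,m.sum(),np.round(q[0],1),np.round(q[1],1),round(q[2],1),"zmed",np.median(z[m]).round(1),"z at v<-35,>35",[np.median(z[m&(k*v>35)]).round(1) for k in(-1,1)] if nm=="arm" else "")
i,d=vision.get_image("scene"); u,v=pix("scene",[.438,.286,.16]).astype(int)
cv2.imwrite("pics/s4.png",cv2.resize(i[v-60:v+50,u-60:u+70],None,fx=5,fy=5,interpolation=cv2.INTER_CUBIC))
```

```text
15.75 [0.43859328 0.27825905 0.34165572] [-0.99344343  0.65022093  0.05957868]
scene tab top 135 [-0.2  0.1] [29.9 12.1] 89.9 zmed 240.2 z at v<-35,>35 
scene tab 324 [-3.8 -1.7] [13.  30.4] 21.9 zmed 202.5 z at v<-35,>35 
scene arm 152 [0.  1.5] [97.7  9.9] 89.9 zmed 153.4 z at v<-35,>35 [np.float64(153.5), np.float64(153.4)]
top tab 14 [ -4.5 -12.4] [2.9 7.6] 38.9 zmed 184.7 z at v<-35,>35 
top arm 176 [0.  0.7] [ 9.6 95.9] 0.1 zmed 153.2 z at v<-35,>35 [np.float64(153.5), np.float64(153.2)]
```

View pics/s4.png

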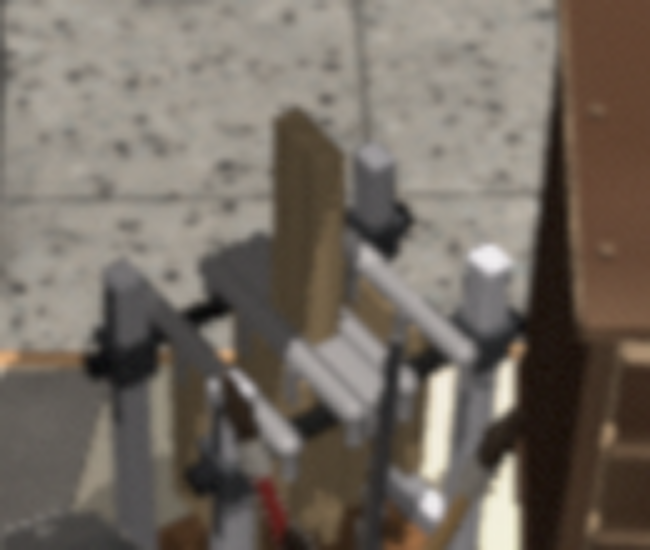

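The pattern hangs upright between the middle bars (tab at crop (310,220)). The arm measures level and centred, and the gripper is clear.

```bash
python3 -c "
from bench import robot
print(robot.hand_in())"
```

```text
the job is handed in; nothing more can be done
None
```

I set the pattern board on both rails in the gap between the two middle boards, released it with the gripper clear, and handed the job in at about 16 s; its arm measured level and about 1 mm from the rack's middle, but no verdict came back.

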